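Face up a row of preserve jars in the shelf rack

TASK

Slide the four squat jars into the wooden rack, without lifting or tipping them, so that they stand in one straight row against its back batten, between the fixed end block and the sliding end stop. Then push the end stop up so that the row is closed up, jar touching jar and the stop snug against the last one. Leave everything else where it stands.

Things in the scene. Friction and masses are not known exactly. Their poses are not given: they have to be found in the camera images.
- jar1: squat sealed preserve jar with a steel lid, 64 mm diameter (lid 57 mm), 62 mm tall, about 0.24 kg; one of four alike; origin: centre of its underside
- jar2: squat sealed preserve jar with a steel lid, 64 mm diameter (lid 57 mm), 62 mm tall, about 0.24 kg; one of four alike; origin: centre of its underside
- jar3: squat sealed preserve jar with a steel lid, 64 mm diameter (lid 57 mm), 62 mm tall, about 0.24 kg; one of four alike; origin: centre of its underside
- jar4: squat sealed preserve jar with a steel lid, 64 mm diameter (lid 57 mm), 62 mm tall, about 0.24 kg; one of four alike; origin: centre of its underside
- rack: fixed wooden rack. Origin on the table at the front (robot-side) face of its back batten; x away from the robot, y along the batten to the left. Batten 35 mm high, x 0 to 30, y -280 to +220 mm. Fixed end block 35 mm high, x -50 to 0, y +185 (inner face) to +220 mm. No floor: jars slide on the bare table; one against the batten has its centre at x = -32 mm
- endstop (a joint): sliding end stop at the right (-y) end of the rack, m: 0 = fully open, its inner face at rack y = -200 mm; at value q the face is at rack y = -0.200 + q. Snug on four touching jars it reads 0.129. About 1.5 N of friction; it stays where it is left; range 0 to 0.16
- stop_face (a point): centre of the end stop's inner (+y, jar-side) face, 24 mm above the table, 32 mm in front of the batten; axes as the rack's
- stop_back (a point): centre of the end stop's outer (-y) face, where it can be pushed. The stop is a wooden block 62 mm deep (rack x -64 to -2 mm), 30 mm wide (y), 48 mm high, with a steel tongue over the batten
- pint_left: upright jar bystander, 68 mm diameter, 125 mm tall, same look as the squat jars but twice as tall; origin: centre of its underside
- pint_right: the other tall jar bystander, 68 mm diameter, 125 mm tall; origin: centre of its underside
- widejar: wide green jar bystander, 86 mm diameter, 105 mm tall, behind the rack; origin: centre of its underside
- band1: flat steel screw band (ring) lying on the table, 72 mm outer diameter, 14 mm high, bystander; origin: centre of its underside
- band2: second steel screw band, 72 mm outer diameter, 14 mm high, bystander; origin: centre of its underside
- funnel: steel canning funnel, wide end down, 110 mm diameter, 62 mm high, behind the rack, bystander; origin: centre of its underside
- spoon: wooden spoon lying on the table at the left, about 250 mm long, bystander; origin: underside, middle of the spoon, axis x along it, handle to -x

How it is judged:
On the way, in this order (a step that is already met when the one before it is completed fails the run):
1. all four squat jars stand against the back batten, between the end block and the stop (x of jar1 in the frame of rack between -0.038 and -0.027 m and y of each of jar1, jar2, jar3, jar4 in the frame of rack below 0.157 m and y of each of jar1, jar2, jar3, jar4 in the frame of stop_face above 0.028 m and angle between each of jar1, jar2, jar3, jar4's own z axis and vertical below 0.06 rad and x of jar2 in the frame of rack between -0.038 and -0.027 m and x of jar3 in the frame of rack between -0.038 and -0.027 m and x of jar4 in the frame of rack between -0.038 and -0.027 m), for 0.2 s.
2. the end stop is pushed up snug and the row is still straight (all of step 1 and value of joint endstop above 0.122 m), for 0.2 s.
At the end, for the whole second after the job is handed in: All four squat jars upright and at rest, each centre within 6 mm of touching the back batten, all between the end block and the end stop, and the stop closed up until at most 7 mm of slack is left in the whole row (all of step 2 and linear speed of each of jar1, jar2, jar3, jar4 below 0.01 m/s).
It fails at once if a squat jar is lifted more than 12 mm or tipped more than 20 degrees (height (world z) of any of jar1, jar2, jar3, jar4 above 0.012 m or angle between any of jar1, jar2, jar3, jar4's own z axis and vertical above 0.35 rad).
It fails at once if another object on the table is moved more than 25 mm (distance of any of pint_left, pint_right, widejar, band1, band2, funnel, spoon from where it was at the start of the episode above 0.025 m).
It also fails if it takes over 69 s, if anything falls off the work surface, if the arm or the gripper's body presses on something with over 40 N, if the wrist force passes 120 N, or if a joint passes its speed limit or range.

ROBOT

A 6-joint arm with a two-finger parallel gripper is mounted at the origin on the work surface. World frame = base frame: x ahead of the robot, y to its left, z up, the work surface at z = 0. Lengths are in m, angles in rad, forces in N, time in s.
With the tool pointing down it reaches from about 0.35 to 0.775 m from the base axis. Payload 5.5 kg.
Tool frame: the origin (TCP) lies on the centre line of the jaws, within the pads' length; the fingertips stand 11 mm ahead of it and the grasp point (between the pads) lies 8 mm behind it; z points along the fingers, y is the line along which they close (so a half turn about z gives the same grasp; the last joint's range is limited). The gripper opens to 85 mm and grips with 20 to 120 N. Pads are 22 mm wide; open, the fingers measure 114 mm over their backs; the gripper's body (76 mm by 85 mm) begins 54 mm behind the grasp point. The pads swing forward as they close: fully open they stand 13 mm farther back than shut.
Start: joints at [-0.14, 0.313, 0.046, 1.304, 0, 1.431], TCP at [0.575, -0, 0.242] pointing down, gripper open.
Joint ranges: [-2.76, 2.76], [-0.86, 1.69], [-1.03, 1.26], [-2.2, 2.34], [-1.47, 1.5], [-3.14, 3.14]. Speed limits (rad/s): [2.57, 2.57, 3.14, 3.14, 3.14, 3.14].

INTERFACE

Orientations are given as a unit quaternion [w, x, y, z].
In Python, from workcell import env, viewer, order, models gives the robot as it stands.
- The arm moves only by the tool drive_tool, never from a script. Its argument "series" is a list that holds one entry, the list of rows, each a list of 6 numbers: the shift along the tool's x, y, z each as a share of 120 mm, from -1 to 1, then the turn, a rotation vector about the tool's x, y, z each as a share of 180 degrees, from -1 to 1. A call has 1 to 20 rows; each row shifts and turns the commanded pose from where the row before left it, along the tool's axes as they then stand; what a row does not reach is not made up. A row lasts 1/8 s, in which the tool goes at most 62.5 mm and 10.7 degrees, less where a joint would pass 70% of its speed; a pose out of reach is approached as far as the arm can. A call with a number of a shift or a turn outside -1 to 1 is refused whole. A call with a gripper value outside its range is refused whole. "jaw" is the opening, from -1 (shut) to 1 (fully open), set as the call begins (left out, the last holds). The fingers move at their own pace and stop on an object; "grip_force" is the grip in N (left out, the last holds). Time passes only in rows, so rows that do not move let the fingers close. It gives the time, the measured TCP pose, the force, the opening and the grip force at its end, in the units of the state.
- env.get_state(): the state, without advancing time (a new reading comes with each control period).
- viewer.read_camera(name): name is "scene" or "side" or "wrist"; returns the picture (420x560x3 uint8, red, green, blue); there is no depth.
- viewer.camera_info(name): a dict with "intrinsics" (3x3 intrinsics, pixels), "D" ([k1, k2, p1, p2, k3] as OpenCV has them; the pictures are not rectified), "R" (3x3) and "t" (3): a world point X has camera coordinates R X + t; the wrist camera has in their place "T_tool_cam" (4x4, takes a point from camera to tool coordinates, whose origin is the TCP and whose axes are the flange's). Camera axes: x right, y down, z forward; pixel columns grow to the right and rows downward; lengths in m; the calibration is good to about 2 mm. A picture is of the moment at which its call begins: read the wrist's pose just before it. camera_info takes no time and is no camera call.
- order.hand_in(): hands the job in; it is judged then, once.
Trained networks look in the newest picture that a camera, given by its name, has taken for a name from the list of things; names that differ only in an ending like _2 or _b are one class to them, and where a whole thing is asked for, a point or a joint stands for the part that bears it (a point fixed in the world has none). Each returns a list of dicts, best first, with "score" (0 to 1); they miss things now and then, are a little off and sometimes report something else, mostly with a low value. They report only what shows in the picture. A call takes as long as a camera call.
- models.silhouettes(label, camera): "region" (420x560 bool, what is visible of it) and "location" ([column, row] in pixels, amid what is visible of it).
The state is a dict: "clock": time; "joint_pos": joint angles; "qvel": joint speeds; "tau": joint torques, N m; "tcp_pos": TCP position; "orientation": TCP orientation; "wrist_force": force on the tool from outside, world axes, zero at the start; "ft_torque": the same for the moment, N m; "finger_gap": finger opening in m; "grip_force": force on a finger pad.
Only numpy, scipy, OpenCV 4.12 (cv2) and the standard library are available. Lean on these libraries where they do the work, as an engineer would, in place of code of your own. Each camera call takes 0.05 s, during which the arm holds its last target. There are 200 camera calls.

## Working session

There is one attempt and no reset: what is moved stays moved. The work goes in short steps, Python scripts to look and compute and a tool call to move; the robot and the scene stay as the last step left them, time stands still between calls to the robot, and variables do not carry over. Pictures are saved under pics/ and viewed, at most 10 in all, crops included, and the job is handed in when it is done.

Besides the shell and the picture viewer there is one more tool, called after ">>>" as a command line: name --argument value ..., lists and objects as JSON in quotes. drive_tool: Moves the arm, as the interface text tells. Its arguments: {"type":"object","properties":{"series":{"type":"array"},"jaw":{"type":"number"},"grip_force":{"type":"number"}},"required":["series"]}

```bash
mkdir -p pics; ls
python3 - <<'E'
from workcell import env, viewer, order, models
import cv2
s=env.get_state(); print(s)
for c in("scene","side"):
    im=viewer.read_camera(c); cv2.imwrite(f"pics/{c}0.png",im[:,:,::-1]); print(viewer.camera_info(c))
for n in ["jar1","pint_left","rack","endstop","stop_face","band1","funnel","widejar","spoon"]:
    for c in("scene","side"):
        print(n,c,[(round(d["score"],2),[int(v) for v in d["location"]],int(d["region"].sum())) for d in models.silhouettes(n,c)])
E
```

```text
pics
{'clock': 0.0, 'joint_pos': array([-1.39612355e-01,  3.14010395e-01,  4.49548004e-02,  1.30358968e+00,
        9.98047615e-06,  1.43120953e+00]), 'qvel': array([ 0.00160892,  0.00098121,  0.00082339, -0.00173091, -0.00126136,
        0.00020848]), 'tau': array([-2.90074182e-03, -4.80629075e+01,  2.98531097e+01,  1.95313990e-02,
       -3.83516899e-04, -4.27451073e-05]), 'tcp_pos': array([5.74502114e-01, 5.61484435e-05, 2.41393277e-01]), 'orientation': array([-7.41307822e-04,  7.07115518e-01,  7.07097440e-01, -5.52398041e-04]), 'wrist_force': array([-0.02211245, -0.04026487,  0.49573151]), 'ft_torque': array([0.01758809, 0.09442976, 0.00538729]), 'grip_force': 0.0, 'finger_gap': 0.08543104797428751}
{'intrinsics': array([[517.50116844,   0.        , 282.23460808],
       [  0.        , 517.50116844, 217.14285035],
       [  0.        ,   0.        ,   1.        ]]), 'D': array([-0.03508348,  0.        ,  0.        ,  0.        ,  0.        ]), 'R': array([[ 0.7094783 ,  0.70470705, -0.00534091],
       [ 0.52919043, -0.5377477 , -0.65634206],
       [-0.46540093,  0.46283409, -0.
[... 786 characters left out ...]
side [(0.63, [248, 254], 1217)]
rack scene [(0.71, [248, 310], 5121)]
rack side [(0.83, [262, 179], 1947)]
endstop scene [(0.66, [200, 327], 889)]
endstop side [(0.91, [292, 142], 387), (0.49, [346, 221], 93)]
stop_face scene [(0.79, [196, 330], 846)]
stop_face side [(0.68, [286, 142], 379)]
band1 scene [(0.83, [222, 203], 202), (0.66, [170, 230], 335)]
band1 side [(0.57, [361, 183], 195), (0.52, [343, 220], 169)]
funnel scene [(0.87, [282, 326], 2009)]
funnel side [(0.9, [245, 162], 723)]
widejar scene [(0.67, [345, 257], 1935), (0.24, [223, 256], 931)]
widejar side [(0.77, [225, 194], 1228), (0.19, [290, 141], 361)]
spoon scene [(0.68, [360, 150], 382)]
spoon side [(0.89, [260, 344], 729)]
```

```bash
python3 -c "
import cv2
a=cv2.imread('pics/scene0.png')[120:400,100:420];cv2.imwrite('pics/s1.png',cv2.resize(a,None,fx=2,fy=2,interpolation=2)[:600])
a=cv2.imread('pics/side0.png')[90:370,150:430];cv2.imwrite('pics/s2.png',cv2.resize(a,None,fx=2,fy=2,interpolation=2)[:600])"
```

```text
(no output)
```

View pics/s1.png

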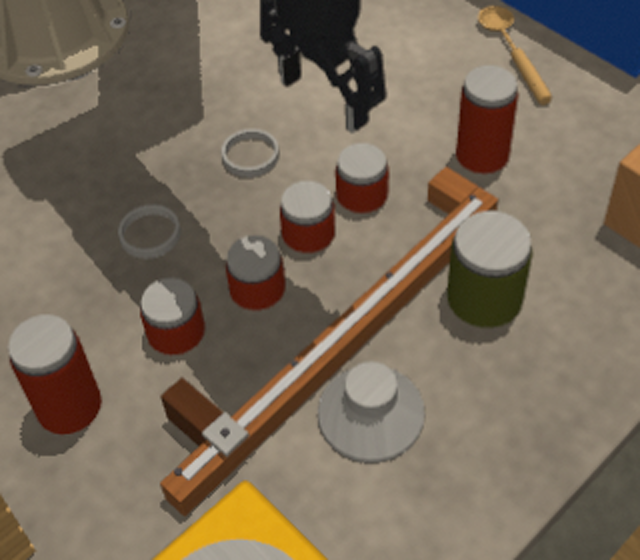

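View pics/s2.png

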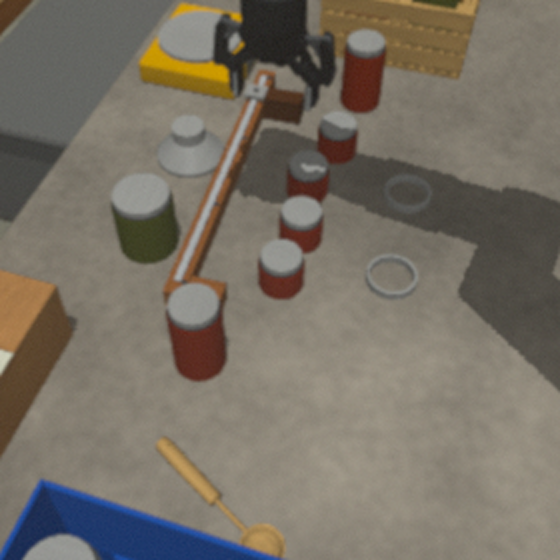

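The scene view shows four squat jars (pixel centres ≈(186,278), (228,256), (254,228), (281,209)) in a line in front of the rack. The stop is at ≈(200,327) and the end block at ≈(330,217). Band1 and band2 lie on the robot side, and the tall jars stand off both ends. The side view agrees. Next I fit the poses.

```bash
cat > h.py <<'E'
import numpy as np, cv2
from scipy.optimize import minimize
from workcell import env, viewer, order, models
CI={c:viewer.camera_info(c) for c in("scene","side")}
def proj(P,c):
    i=CI[c]; return cv2.projectPoints(np.asarray(P,float),cv2.Rodrigues(i["R"])[0],i["t"],i["intrinsics"],i["D"])[0][:,0]
def hullmask(P,c,S=4):
    m=np.zeros((420*S,560*S),np.uint8); q=proj(P,c)
    cv2.fillConvexPoly(m,cv2.convexHull(((q+.5)*S).astype(np.float32)).astype(np.int32),1); return m
def cyl(x,y,d,h,d2=None):
    a=np.linspace(0,2*np.pi,40,endpoint=False); o=[]
    for z,r in((0,d/2),(h*.8,d/2),(h,(d2 or d)/2)): o.append(np.c_[x+r*np.cos(a),y+r*np.sin(a),0*a+z])
    return np.vstack(o)
def box(x0,x1,y0,y1,z0,z1): return np.array([[x,y,z] for x in(x0,x1) for y in(y0,y1) for z in(z0,z1)])
def bbc(region):
    r,c=np.nonzero(region); return np.array([np.median(c),np.median(r)]),np.array([c.min(),c.max()+0,r.min(),r.max()])
def ground(p,c,z):
    i=CI[c]; u=cv2.undistortPoints(np.array([[p]],float),i["intrinsics"],i["D"])[0,0]
    d=i["R"].T@np.array([u[0],u[1],1]); o=-i["R"].T@i["t"]; return (o+d*(z-o[2])/d[2])[:2]
def fitcyl(region,c,d,h,d2=None):
    r,cc=np.nonzero(region); cen=np.array([cc.mean(),r.mean()])
    x=ground(cen,c,h/2)
    for _ in range(4):
        m=hullmask(cyl(*x,d,h,d2),c); R,C=np.nonzero(m); e=cen-(np.array([C.mean(),R.mean()])+.5)/4+.5
        x=x+ground(cen+e,c,h/2)-ground(cen,c,h/2)
    m=cv2.resize(m,(560,420),interpolation=cv2.INTER_AREA)>0
    return x,(m&region).sum()/(m|region).sum()
def jars(label,d,h,d2,cams=("scene","side"),thr=.4):
    for c in cams:
        for D in models.silhouettes(label,c):
            if D["score"]>thr:
                x,i=fitcyl(D["region"],c,d,h,d2); print(label,c,np.round(x,4),"iou %.2f sc %.2f"%(i,D["score"]))
E
python3 - <<'E'
from h import *
for c in CI: viewer.read_camera(c)
jars("jar1",.064,.062,.057)
jars("pint_left",.068,.125,.06);jars("widejar",.086,.105,.08);jars("band1",.072,.014,None);jars("funnel",.11,.062,.05)
R={c:models.silhouettes("rack",c)[0]["region"] for c in CI}
E_={c:models.silhouettes("endstop",c)[0]["region"] for c in CI}
np.savez("rack.npz",**{"r"+c:R[c] for c in CI},**{"e"+c:E_[c] for c in CI})
def W(P,p):
    c,s=np.cos(p[2]),np.sin(p[2]); return np.c_[p[0]+c*P[:,0]-s*P[:,1],p[1]+s*P[:,0]+c*P[:,1],P[:,2]]
parts=[box(0,.03,-.28,.22,0,.035),box(-.05,0,.185,.22,0,.035)]
def iou(p,c):
    m=np.zeros((840,1120),np.uint8)
    for b in parts: m|=hullmask(W(b,p),c,2)
    m=m[::2,::2]>0; g=R[c]
    U=E_[c]; m=m&~U
    return (m&g).sum()/(m|g).sum()
for cs in(("scene",),("side",),("scene","side")):
    best=min((minimize(lambda p:-sum(iou(p,c) for c in cs),[x,y,w],method="Nelder-Mead",options=dict(initial_simplex=np.array([[x,y,w],[x+.02,y,w],[x,y+.02,w],[x,y,w+.06]]),xatol=1e-4)) for x in(.6,.64,.68) for y in (0,.03) for w in(-.1,.1)),key=lambda r:r.fun)
    print(cs,np.round(best.x,4),best.fun)
E
```

```text
jar1 scene [0.5344 0.0921] iou 0.94 sc 0.95
jar1 scene [ 0.5501 -0.0905] iou 0.97 sc 0.90
jar1 scene [0.5314 0.0062] iou 0.87 sc 0.64
jar1 scene [ 0.5289 -0.1909] iou 0.94 sc 0.61
jar1 side [0.5343 0.0917] iou 0.91 sc 0.95
jar1 side [ 0.5509 -0.0978] iou 0.85 sc 0.88
jar1 side [ 0.5325 -0.0008] iou 0.83 sc 0.77
jar1 side [ 0.5304 -0.1962] iou 0.92 sc 0.74
jar1 side [ 0.3957 -0.1027] iou 0.21 sc 0.70
pint_left scene [0.5956 0.2459] iou 0.96 sc 0.97
pint_left side [0.5963 0.2427] iou 0.92 sc 0.56
widejar scene [0.7408 0.0808] iou 0.97 sc 0.60
widejar scene [ 0.5641 -0.1009] iou 0.44 sc 0.47
widejar side [0.7405 0.08  ] iou 0.93 sc 0.83
band1 scene [0.3883 0.0371] iou 0.50 sc 0.77
band1 scene [ 0.4035 -0.1262] iou 0.52 sc 0.77
band1 side [ 0.397  -0.1267] iou 0.31 sc 0.72
band1 side [0.3897 0.0376] iou 0.50 sc 0.62
funnel scene [ 0.7604 -0.1228] iou 0.76 sc 0.89
funnel side [0.7559 0.0549] iou 0.77 sc 0.68
funnel side [ 0.7492 -0.1041] iou 0.74 sc 0.64
funnel side [ 0.5512 -0.1021] iou 0.41 sc 0.54
funnel side [ 0.6511 -0.2553] iou 0.38 sc 0.47
('scene',) [ 0.6564 -0.0417  0.0556] -0.7371076233183856
('side',) [ 0.6604 -0.0578  0.0588] -0.6435688405797102
('scene', 'side') [ 0.6581 -0.0448  0.0567] -1.3581808441177947
```

```bash
cat > ov.py <<'E'
from h import *
import sys
def W(P,p):
    c,s=np.cos(p[2]),np.sin(p[2]); return np.c_[p[0]+c*P[:,0]-s*P[:,1],p[1]+s*P[:,0]+c*P[:,1],P[:,2]]
def overlay(p,q=0,S=3):
    A=[]
    for c,(x0,y0,w,h) in(("scene",(150,180,205,200)),("side",(220,90,130,160))):
        s=S if c=="scene" else 3.6
        im=cv2.imread(f"pics/{c}0.png"); im=cv2.resize(im[y0:y0+h,x0:x0+w],None,fx=s,fy=s,interpolation=cv2.INTER_CUBIC)
        for b in (box(0,.03,-.28,.22,0,.035),box(-.05,0,.185,.22,0,.035),box(-.064,-.002,-.23+q,-.2+q,0,.048)):
            Q=((proj(W(b,p),c)+.5-[x0,y0])*s).astype(int)
            for i in range(8):
                for k in(1,2,4):
                    if i<i^k: cv2.line(im,tuple(map(int,Q[i])),tuple(map(int,Q[i^k])),(0,255,0),1)
        A.append(im)
    return A
if __name__=="__main__":
    a,b=overlay([.6565,-.0435,.0560])
    H=max(a.shape[0],b.shape[0]); o=np.zeros((H,a.shape[1]+b.shape[1],3),np.uint8); o[:a.shape[0],:a.shape[1]]=a;o[:b.shape[0],a.shape[1]:]=b
    cv2.imwrite("pics/ov.png",cv2.resize(o,(800,int(H*800/o.shape[1]))) )
E
python3 ov.py
```

```text
(no output)
```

View pics/ov.png

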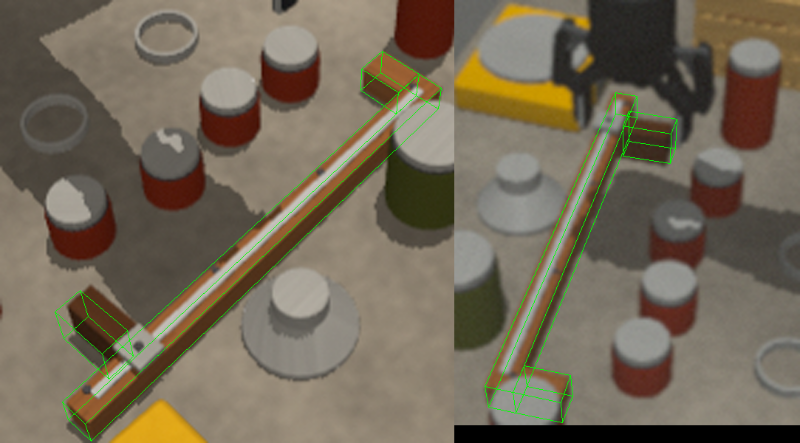

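>>> drive_tool --series '[[[0, 0, 0, 0, 0, -0.0575], [0, 0, 0, 0, 0, -0.0575], [0, 0, 0, 0, 0, -0.0575], [0, 0, 0, 0, 0, -0.0575], [0, 0, 0, 0, 0, -0.0575], [0, 0, 0, 0, 0, -0.0575], [0, 0, 0, 0, 0, -0.0575], [0, 0, 0, 0, 0, -0.0575], [0, 0, 0, 0, 0, -0.0575], [0, 0, 0, 0, 0, 0]]]' --jaw 0.06

```text
clock: 3.05
tcp_pos: [0.575, -0.0, 0.2423]
orientation: [0.0, -0.027, 1.0, -0.0]
wrist_force: [0.5, -0.8, 0.2]
finger_gap: 0.0452
grip_force: 0.0
```

```bash
cat > to.py <<'E'
from h import *
from scipy.spatial.transform import Rotation as Ro
p=np.array([.6575,-.044,.056])
def torack(v): c,s=np.cos(p[2]),np.sin(p[2]); d=np.asarray(v)[:2]-p[:2]; return np.array([c*d[0]+s*d[1],-s*d[0]+c*d[1]])
def toworld(r): c,s=np.cos(p[2]),np.sin(p[2]); return p[:2]+[c*r[0]-s*r[1],s*r[0]+c*r[1]]
def state():
    s=env.get_state(); w,x,y,z=s["orientation"]; R=Ro.from_quat([x,y,z,w])
    print("t %.2f rack %s z %.4f gap %.3f F %s j6 %.2f"%(s["clock"],np.round(torack(s["tcp_pos"]),4),s["tcp_pos"][2],s["finger_gap"],np.round(s["wrist_force"],1),s["joint_pos"][5]),"tool x,y",np.round(R.as_matrix()[:2,:2].T.ravel(),3)); return s,R
def shift(rx,ry,z):
    s,R=state(); d=R.inv().apply(np.r_[toworld([rx,ry]),z]-s["tcp_pos"])/.12; print("to",rx,ry,z,"shares",np.round(d,3))
E
python3 - <<'E'
from to import *
shift(-.168,.1427,.021)
for c in CI: viewer.read_camera(c)
for l,c in(("pint_right","scene"),("pint_right","side")):
  for D in models.silhouettes(l,c): print(c,D["score"],D["location"],fitcyl(D["region"],c,.068,.125,.06))
print([ (c,np.round(ground(q,c,.0625),3)) for c,q in(("scene",(127,307)),("side",(331,126)))])
E
```

```text
t 3.05 rack [-0.0799  0.0485] z 0.2423 gap 0.045 F [ 0.5 -0.8  0.2] j6 -0.19 tool x,y [-0.999 -0.053 -0.053  0.999]
to -0.168 0.1427 0.021 shares [0.737 0.782 1.844]
scene 0.95 [126.9, 307.1] (array([ 0.52090984, -0.32739118]), np.float64(0.9396984924623115))
scene 0.59 [283.9, 325.7] (array([ 0.77643076, -0.13770044]), np.float64(0.6583644665836447))
side 0.96 [330.6, 126.8] (array([ 0.52421865, -0.33022668]), np.float64(0.9492574257425742))
side 0.75 [221.2, 195.3] (array([0.73671913, 0.0865254 ]), np.float64(0.8242914979757086))
side 0.26 [320.0, 155.8] (array([ 0.52254818, -0.15645493]), np.float64(0.46813186813186813))
[('scene', array([ 0.522, -0.328])), ('side', array([ 0.524, -0.329]))]
```

>>> drive_tool --series '[[[0.185, 0.195, 0, 0, 0, 0], [0.185, 0.195, 0, 0, 0, 0], [0.185, 0.195, 0.2, 0, 0, 0], [0.182, 0.197, 0.3, 0, 0, 0], [0, 0, 0.45, 0, 0, 0], [0, 0, 0.45, 0, 0, 0], [0, 0, 0.3, 0, 0, 0], [0, 0, 0.145, 0, 0, 0], [0, 0, 0, 0, 0, 0]]]'

```text
clock: 4.38
tcp_pos: [0.4802, 0.0888, 0.0197]
orientation: [-0.002, -0.027, 1.0, 0.0]
wrist_force: [-0.9, 0.0, -0.1]
finger_gap: 0.0447
grip_force: 0.0
```

Run:
```python
from to import *
state()
a=[]
for c,x0,y0,w,h in(("scene",180,120,160,150),("side",230,140,160,150)):
    im=viewer.read_camera(c); cv2.imwrite("pics/%s1.png"%c,im[:,:,::-1]); a.append(cv2.resize(im[y0:y0+h,x0:x0+w,::-1],None,fx=2.5,fy=2.5,interpolation=2))
cv2.imwrite("pics/a1.png",np.hstack(a))
shift(-.068,.150,.021)
```

```text
t 4.38 rack [-0.1696  0.1425] z 0.0197 gap 0.045 F [-0.9  0.  -0.1] j6 -0.04 tool x,y [-0.999 -0.054 -0.054  0.999]
t 4.47 rack [-0.1677  0.1424] z 0.0215 gap 0.045 F [0.  0.2 1. ] j6 -0.04 tool x,y [-0.999 -0.054 -0.054  0.999]
to -0.068 0.15 0.021 shares [-0.831  0.065  0.005]
```

View pics/a1.png

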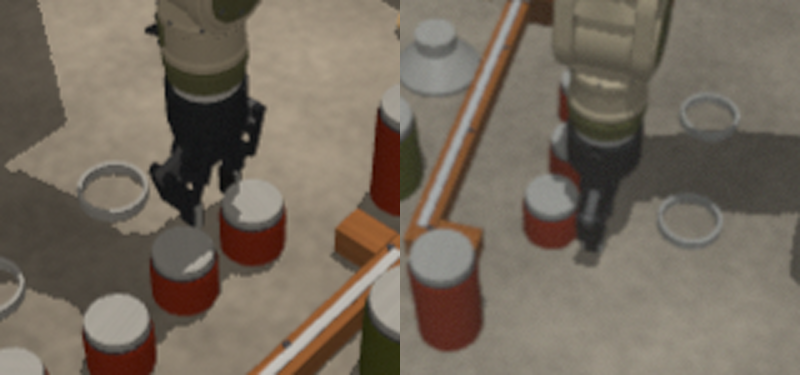

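The picture shows the fingers standing behind jar A, near (225,205) in the crop's left panel, with bands and neighbours clear. I push now.

>>> drive_tool --series '[[[-0.08, 0.008, 0, 0, 0, 0], [-0.08, 0.008, 0, 0, 0, 0], [-0.08, 0.008, 0, 0, 0, 0], [-0.08, 0.008, 0, 0, 0, 0], [-0.08, 0.008, 0, 0, 0, 0], [-0.08, 0.008, 0, 0, 0, 0], [-0.08, 0.008, 0, 0, 0, 0], [-0.08, 0.008, 0, 0, 0, 0], [-0.08, 0, 0, 0, 0, 0], [-0.05, 0, 0, 0, 0, 0], [0, 0, 0, 0, 0, 0]]]'

```text
clock: 5.85
tcp_pos: [0.5746, 0.1016, 0.0208]
orientation: [0.001, -0.027, 1.0, 0.0]
wrist_force: [0.3, -0.4, 0.2]
finger_gap: 0.0449
grip_force: 0.0
```

>>> drive_tool --series '[[[-0.025, 0, 0, 0, 0, 0], [-0.025, 0, 0, 0, 0, 0], [0, 0, 0, 0, 0, 0]]]'

```text
clock: 6.22
tcp_pos: [0.5798, 0.1019, 0.0208]
orientation: [0.0, -0.027, 1.0, -0.0]
wrist_force: [-1.3, -0.0, -0.6]
finger_gap: 0.0452
grip_force: 0.3
```

Run:
```python
from to import *
state()
for c in CI: viewer.read_camera(c)
jars("jar1",.064,.062,.057)
```

```text
t 6.22 rack [-0.0695  0.15  ] z 0.0208 gap 0.045 F [-1.3 -0.  -0.6] j6 -0.02 tool x,y [-0.998 -0.055 -0.055  0.998]
jar1 scene [ 0.5503 -0.0913] iou 0.93 sc 0.96
jar1 scene [0.5311 0.0061] iou 0.94 sc 0.86
jar1 scene [0.6119 0.1046] iou 0.86 sc 0.82
jar1 scene [ 0.5296 -0.1911] iou 0.98 sc 0.68
jar1 side [ 0.5293 -0.1955] iou 0.93 sc 0.91
jar1 side [ 0.5506 -0.0986] iou 0.85 sc 0.81
jar1 side [0.5323 0.0028] iou 0.94 sc 0.61
jar1 side [0.6276 0.099 ] iou 0.46 sc 0.49
```

>>> drive_tool --series '[[[-0.02, 0, 0, 0, 0, 0], [-0.015, 0, 0, 0, 0, 0], [0, 0, 0, 0, 0, 0]]]'

```text
clock: 6.8
tcp_pos: [0.5834, 0.1021, 0.0209]
orientation: [-0.0, -0.028, 1.0, -0.0]
wrist_force: [-3.1, 0.1, 1.2]
finger_gap: 0.0451
grip_force: 1.7
```

>>> drive_tool --series '[[[-0.015, 0, 0, 0, 0, 0], [-0.01, 0, 0, 0, 0, 0], [0, 0, 0, 0, 0, 0]]]'

```text
clock: 7.18
tcp_pos: [0.5836, 0.1022, 0.0206]
orientation: [-0.003, -0.028, 1.0, -0.0]
wrist_force: [-8.9, -0.5, 7.1]
finger_gap: 0.0452
grip_force: 6.0
```

>>> drive_tool --series '[[[0.1, 0, 0, 0, 0, 0], [0.28, 0, 0, 0, 0, 0], [0.28, 0, 0, 0, 0, 0], [0.28, 0, 0, 0, 0, 0], [0, -0.2, 0, 0, 0, 0], [0, -0.2, 0, 0, 0, 0], [0, -0.2, 0, 0, 0, 0], [0, -0.2, 0, 0, 0, 0], [0, 0, 0, 0, 0, 0]]]'

```text
clock: 8.3
tcp_pos: [0.4803, -0.001, 0.0213]
orientation: [0.001, -0.026, 1.0, -0.0]
wrist_force: [1.0, -0.5, -0.4]
finger_gap: 0.0451
grip_force: 0.0
```

Run:
```python
from to import *
shift(-.175,.0555,.021)
for c in CI: viewer.read_camera(c)
jars("jar1",.064,.062,.057)
```

```text
t 8.30 rack [-0.1745  0.0528] z 0.0213 gap 0.045 F [ 1.  -0.5 -0.4] j6 -0.22 tool x,y [-0.999 -0.052 -0.052  0.999]
to -0.175 0.0555 0.021 shares [0.004 0.022 0.002]
jar1 scene [0.6128 0.1063] iou 0.84 sc 0.92
jar1 scene [ 0.5495 -0.0903] iou 0.97 sc 0.89
jar1 scene [0.5329 0.0056] iou 0.96 sc 0.84
jar1 scene [ 0.5279 -0.191 ] iou 0.95 sc 0.76
jar1 scene [ 0.4188 -0.1376] iou 0.42 sc 0.71
jar1 side [0.6172 0.0989] iou 0.87 sc 0.98
jar1 side [0.5323 0.0026] iou 0.94 sc 0.78
jar1 side [ 0.6472 -0.248 ] iou 0.52 sc 0.73
jar1 side [ 0.5558 -0.0931] iou 0.63 sc 0.63
```

>>> drive_tool --series '[[[-0.08, 0.011, 0, 0, 0, 0], [-0.08, 0.011, 0, 0, 0, 0], [-0.08, 0.025, 0, 0, 0, 0], [-0.08, 0.025, 0, 0, 0, 0], [-0.08, 0.025, 0, 0, 0, 0], [-0.08, 0.025, 0, 0, 0, 0], [-0.08, 0.025, 0, 0, 0, 0], [-0.08, 0.025, 0, 0, 0, 0], [-0.08, 0.025, 0, 0, 0, 0], [-0.08, 0.025, 0, 0, 0, 0], [-0.08, 0.025, 0, 0, 0, 0], [-0.02, 0, 0, 0, 0, 0], [-0.02, 0, 0, 0, 0, 0], [-0.01, 0, 0, 0, 0, 0], [0, 0, 0, 0, 0, 0]]]'

```text
clock: 10.38
tcp_pos: [0.5838, 0.036, 0.0198]
orientation: [-0.005, -0.028, 1.0, -0.0]
wrist_force: [-14.3, -3.5, 8.2]
finger_gap: 0.0456
grip_force: 2.5
```

Run:
```python
from to import *
state()
```

```text
t 10.38 rack [-0.0691  0.0839] z 0.0198 gap 0.046 F [-14.3  -3.5   8.2] j6 -0.13 tool x,y [-0.998 -0.056 -0.056  0.998]
```

>>> drive_tool --series '[[[0.05, -0.005, 0, 0, 0, 0], [0.25, 0, 0, 0, 0, 0], [0.28, 0, 0, 0, 0, 0], [0.28, 0, 0, 0, 0, 0], [0, 0, 0, 0, 0, 0]]]'

```text
clock: 11.0
tcp_pos: [0.484, 0.0301, 0.0208]
orientation: [-0.001, -0.027, 1.0, 0.0]
wrist_force: [-0.1, -0.4, 0.5]
finger_gap: 0.0453
grip_force: 0.0
```

Run:
```python
from to import *
state()
a=[]
for c,x0,y0,w,h in(("scene",200,180,160,150),("side",220,120,130,150)):
    im=viewer.read_camera(c); cv2.imwrite("pics/%s2.png"%c,im[:,:,::-1]); 
    im=im[:,:,::-1].copy(); S=2.7
    t=cv2.resize(im[y0:y0+h,x0:x0+w],None,fx=S,fy=S,interpolation=2)
    for l in([[0,-.28,.035],[0,.185,.035]],[[-.05,.185,.035],[0,.185,.035]],[[0,.185,0],[-.05,.185,0]]):
        q=[tuple(map(int,(v+.5-[x0,y0])*S)) for v in proj([np.r_[toworld(P[:2]),P[2]] for P in l],c)]
        cv2.line(t,q[0],q[1],(0,255,0),1)
    a.append(t)
    for D in models.silhouettes("jar1",c):
        x,i=fitcyl(D["region"],c,.064,.062,.057); print(c,np.round(torack(x),4),"%.2f"%i)
cv2.imwrite("pics/a2.png",np.hstack(a))
```

```text
t 11.00 rack [-0.1691  0.0837] z 0.0208 gap 0.045 F [-0.1 -0.4  0.5] j6 -0.16 tool x,y [-0.998 -0.055 -0.055  0.998]
scene [-0.0385  0.0858] 0.89
scene [-0.1364 -0.1403] 0.94
scene [-0.11   -0.0398] 0.95
side [-0.0324  0.1437] 0.85
side [-0.0943 -0.0314] 0.31
side [-0.035   0.0722] 0.66
```

View pics/a2.png

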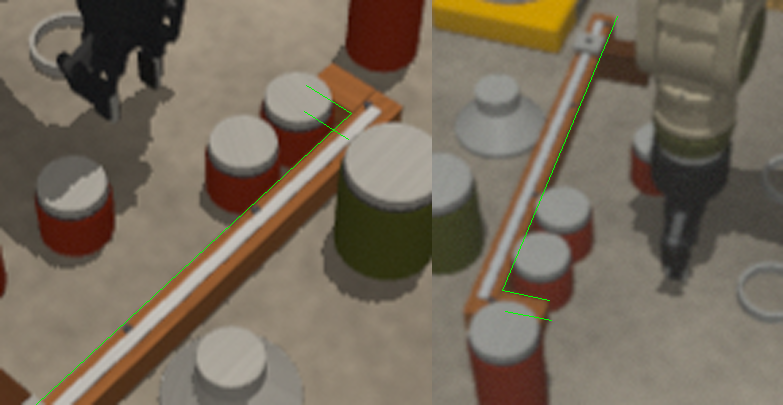

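Run:
```python
from to import *
im0=cv2.imread("pics/scene0.png"); 
for c,a,b in(("scene",(193.5,355),(339,221.5)),("side",(282.5,129),(240,231.5))):
    A,B=ground(a,c,.036),ground(b,c,.036); d=B-A; print(c,A,B,"yaw",np.arctan2(-d[0],d[1]),torack(A),torack(B))
    # automatic: bright strip pixels between the ends
    im=cv2.imread(f"pics/{c}0.png").astype(int); P=[]
    for t in np.linspace(.08,.92,60):
        m=np.array(a)*(1-t)+np.array(b)*t; n=np.array([-(b[1]-a[1]),b[0]-a[0]],float); n/=np.linalg.norm(n)
        k=np.linspace(-9,9,73); q=(m+k[:,None]*n).astype(np.float32)
        v=cv2.remap(np.float32(im[:,:,0]),q[None,:,0],q[None,:,1],1)[0]   # blue: strip is grey, wood is not
        dark=v.min(); w=np.clip(v-dark-.5*(v.max()-dark),0,None)*(abs(k)<4); P.append(ground(m+n*(w*k).sum()/w.sum(),c,.036))
    P=np.array(P); f=cv2.fitLine(P.astype(np.float32),cv2.DIST_HUBER,0,.001,.001).ravel(); f[:2]*=np.sign(f[1])
    print("line yaw",np.arctan2(-f[0],f[1]),"rack x at centroid",torack(f[2:]),"x at y=-.2,.15",[f[2]+(y-f[3])*f[0]/f[1] for y in(-.2,.15)])
```

```text
scene [ 0.68459121 -0.29421723] [0.66298316 0.15592781] yaw 0.04796558649995148 [ 0.0130439  -0.25134131] [0.01666468 0.19930751]
line yaw 0.059733585 rack x at centroid [0.01396928 0.00629764] x at y=-.2,.15 [np.float32(0.6808472), np.float32(0.65991557)]
side [ 0.68541875 -0.29786958] [0.65533434 0.16054593] yaw 0.06553296442641829 [ 0.01366572 -0.25503425] [0.00928632 0.2043465 ]
line yaw 0.06112297 rack x at centroid [ 0.01722675 -0.01429202] x at y=-.2,.15 [np.float32(0.6842325), np.float32(0.66281277)]
```

>>> drive_tool --series '[[[0, -0.25, 0, 0, 0, 0], [0, -0.25, 0, 0, 0, 0], [0, -0.25, 0, 0, 0, 0], [0, -0.25, 0, 0, 0, 0], [0, -0.07, 0, 0, 0, 0], [0, 0, 0, 0, 0, 0]]]'

```text
clock: 11.95
tcp_pos: [0.4937, -0.0988, 0.0208]
orientation: [0.0, -0.027, 1.0, 0.0]
wrist_force: [-0.7, 0.5, -0.4]
finger_gap: 0.0448
grip_force: 0.0
```

```bash
sed -i 's/^p=.*/p=np.array([.658,-.044,.059])/' to.py
python3 - <<'E'
from to import *
shift(-.142,-.044,.021)
for c in CI: 
    viewer.read_camera(c)
    for D in models.silhouettes("jar1",c):
        x,i=fitcyl(D["region"],c,.064,.062,.057); print(c,np.round(torack(x),4),"%.2f"%i)
E
```

```text
t 11.95 rack [-0.1672 -0.045 ] z 0.0208 gap 0.045 F [-0.7  0.5 -0.4] j6 -0.41 tool x,y [-0.999 -0.054 -0.054  0.999]
to -0.142 -0.044 0.021 shares [-0.21   0.01  -0.001]
scene [-0.1115 -0.0399] 0.97
scene [-0.0381  0.0845] 0.83
scene [-0.1365 -0.1397] 0.93
scene [-0.0367  0.1581] 0.78
scene [-0.0239 -0.2015] 0.58
scene [-0.2429  0.1035] 0.13
side [-0.032   0.1446] 0.86
side [-0.1113 -0.0416] 0.95
side [-0.0353  0.0712] 0.69
side [-0.1212 -0.1214] 0.19
```

>>> drive_tool --series '[[[-0.065, 0.012, 0, 0, 0, 0], [-0.065, 0.012, 0, 0, 0, 0], [-0.065, 0.012, 0, 0, 0, 0], [-0.072, 0.045, 0, 0, 0, 0], [-0.072, 0.045, 0, 0, 0, 0], [-0.072, 0.045, 0, 0, 0, 0], [-0.072, 0.045, 0, 0, 0, 0], [-0.072, 0.045, 0, 0, 0, 0], [-0.072, 0.045, 0, 0, 0, 0], [-0.072, 0.045, 0, 0, 0, 0], [-0.072, 0.045, 0, 0, 0, 0], [-0.062, 0.045, 0, 0, 0, 0], [-0.02, 0, 0, 0, 0, 0], [-0.02, 0, 0, 0, 0, 0], [-0.01, 0, 0, 0, 0, 0], [0, 0, 0, 0, 0, 0]]]'

```text
clock: 14.15
tcp_pos: [0.5921, -0.0392, 0.0205]
orientation: [-0.004, -0.028, 1.0, 0.001]
wrist_force: [-11.4, 0.0, 8.9]
finger_gap: 0.0454
grip_force: 6.1
```

Run:
```python
from to import *
state()
```

```text
t 14.15 rack [-0.0655  0.0087] z 0.0205 gap 0.045 F [-11.4   0.    8.9] j6 -0.26 tool x,y [-0.998 -0.055 -0.055  0.998]
```

>>> drive_tool --series '[[[0.05, 0, 0, 0, 0, 0], [0.23, 0, 0, 0, 0, 0], [0.25, 0, 0, 0, 0, 0], [0.25, 0, 0, 0, 0, 0], [0.25, 0, 0, 0, 0, 0], [0, -0.25, 0, 0, 0, 0], [0, -0.25, 0, 0, 0, 0], [0, -0.25, 0, 0, 0, 0], [0, -0.25, 0, 0, 0, 0], [0, -0.25, 0, 0, 0, 0], [0, 0, 0, 0, 0, 0]]]'

```text
clock: 15.52
tcp_pos: [0.4821, -0.1989, 0.0213]
orientation: [0.001, -0.026, 1.0, -0.001]
wrist_force: [0.1, 0.3, 0.1]
finger_gap: 0.0452
grip_force: 0.0
```

Run:
```python
from to import *
shift(-.168,-.143,.021)
for c in CI: 
    viewer.read_camera(c)
    for D in models.silhouettes("jar1",c):
        x,i=fitcyl(D["region"],c,.064,.062,.057); print(c,np.round(torack(x),4),"%.2f"%i)
```

```text
t 15.53 rack [-0.1847 -0.1442] z 0.0213 gap 0.045 F [0.1 0.3 0.1] j6 -0.60 tool x,y [-0.999 -0.052 -0.052  0.999]
to -0.168 -0.143 0.021 shares [-0.139  0.011  0.003]
scene [-0.0378  0.1604] 0.72
scene [-0.1367 -0.1395] 0.95
side [-0.0327 -0.0043] 0.70
side [-0.1353 -0.1402] 0.84
side [-0.0315  0.1437] 0.84
side [-0.0344  0.071 ] 0.69
```

>>> drive_tool --series '[[[-0.07, 0.015, 0, 0, 0, 0], [-0.07, 0.015, 0, 0, 0, 0], [-0.078, 0.048, 0, 0, 0, 0], [-0.078, 0.048, 0, 0, 0, 0], [-0.078, 0.048, 0, 0, 0, 0], [-0.078, 0.048, 0, 0, 0, 0], [-0.078, 0.048, 0, 0, 0, 0], [-0.078, 0.048, 0, 0, 0, 0], [-0.078, 0.048, 0, 0, 0, 0], [-0.078, 0.048, 0, 0, 0, 0], [-0.078, 0.048, 0, 0, 0, 0], [-0.078, 0.048, 0, 0, 0, 0], [-0.06, 0.048, 0, 0, 0, 0], [-0.02, 0, 0, 0, 0, 0], [-0.02, 0, 0, 0, 0, 0], [-0.01, 0, 0, 0, 0, 0], [0, 0, 0, 0, 0, 0]]]'

```text
clock: 17.85
tcp_pos: [0.597, -0.1219, 0.0205]
orientation: [-0.003, -0.027, 1.0, 0.001]
wrist_force: [-10.6, 2.0, 7.8]
finger_gap: 0.0451
grip_force: 6.1
```

>>> drive_tool --series '[[[0.05, 0, 0, 0, 0, 0], [0.25, 0, -0.1, 0, 0, 0], [0.2, 0, -0.4, 0, 0, 0], [0.1, 0.2, -0.45, 0, 0, 0], [0, 0.3, -0.4, 0, 0, 0], [0, 0.3, -0.4, 0, 0, 0], [0, 0, 0, 0, 0, 0], [0, 0, 0, 0, 0, 0]]]'

```text
clock: 18.85
tcp_pos: [0.5237, -0.0309, 0.2308]
orientation: [0.001, -0.028, 1.0, -0.0]
wrist_force: [-0.4, -0.5, 0.3]
finger_gap: 0.0454
grip_force: 0.0
```

Run:
```python
from to import *
s,R=state(); im=viewer.read_camera("wrist"); ci=viewer.camera_info("wrist"); print(ci["T_tool_cam"])
cv2.imwrite("pics/w1.png",im[:,:,::-1])
T=np.eye(4);T[:3,:3]=R.as_matrix();T[:3,3]=s["tcp_pos"]; C=T@ci["T_tool_cam"]
def g(px,z):
    u=cv2.undistortPoints(np.array([[px]],float),ci["intrinsics"],ci["D"])[0,0]; d=C[:3,:3]@[u[0],u[1],1]; return torack(C[:3,3]+d*(z-C[2,3])/d[2])
for D in models.silhouettes("jar1","wrist"):
    r,c=np.nonzero(D["region"]); print("%.2f"%D["score"],D["location"],len(r),c.min(),c.max(),r.min(),r.max(),g(D["location"],.05))
np.savez("w1.npz",C=C)
```

```text
t 18.85 rack [-0.1333  0.021 ] z 0.2308 gap 0.045 F [-0.4 -0.5  0.3] j6 -0.27 tool x,y [-0.998 -0.055 -0.055  0.998]
[[ 1.06830141e-03 -9.51349728e-01 -3.08111268e-01  7.95674946e-02]
 [ 9.99999389e-01  1.10365747e-03  5.95126800e-05  5.45703440e-04]
 [ 2.83431930e-04 -3.08111143e-01  9.51350326e-01 -1.31763595e-01]
 [ 0.00000000e+00  0.00000000e+00  0.00000000e+00  1.00000000e+00]]
0.87 [272.9, 274.0] 3652 244 304 236 309 [-0.0399257   0.00866336]
0.79 [408.2, 269.9] 3796 372 442 233 307 [-0.04350213  0.14733231]
0.59 [191.1, 261.9] 2575 164 229 235 305 [-0.05343735 -0.07398554]
0.58 [336.7, 256.5] 2270 314 378 232 302 [-0.05941398  0.07277142]
```

View pics/w1.png

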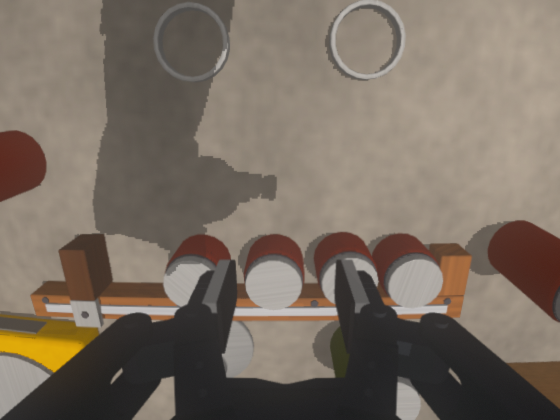

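The wrist view shows lids near (192,281), (274,284), (349,278) and (414,279). The stop is at (86,265) and the block at (452,265), its inner face at column ≈437.

Run:
```python
from to import *
C=np.load("w1.npz")["C"]; ci=viewer.camera_info("wrist")
def g(px,z):
    u=cv2.undistortPoints(np.array([[px]],float),ci["intrinsics"],ci["D"])[0,0]; d=C[:3,:3]@[u[0],u[1],1]; return np.round(torack(C[:3,3]+d*(z-C[2,3])/d[2]),4)
for n,px,z in(("D",(192,281),.062),("C",(274,284),.062),("B",(349,278),.062),("A",(414,279),.062),("blockcorner",(433,245),.035),("batten front edge L",(150,288),.035),("front M",(310,285),.035),("batten left end front",(35,292),.035),("stop inner corner",(112,243),.048)): print(n,g(px,z))
for r in [(0,C[2,3])]: print(C[:3,3])
im=cv2.imread("pics/w1.png"); cv2.imwrite("pics/w1c.png",cv2.resize(im[225:330,150:480],(800,255),interpolation=2))
```

```text
D [-0.0384 -0.0714]
C [-0.0354  0.0101]
B [-0.0417  0.0841]
A [-0.0397  0.1497]
blockcorner [-0.0644  0.1767]
batten front edge L [-0.0133 -0.1277]
front M [-0.0181  0.0479]
batten left end front [-0.0042 -0.2679]
stop inner corner [-0.0729 -0.1546]
[ 0.44403995 -0.03471033  0.36245551]
```

View pics/w1c.png

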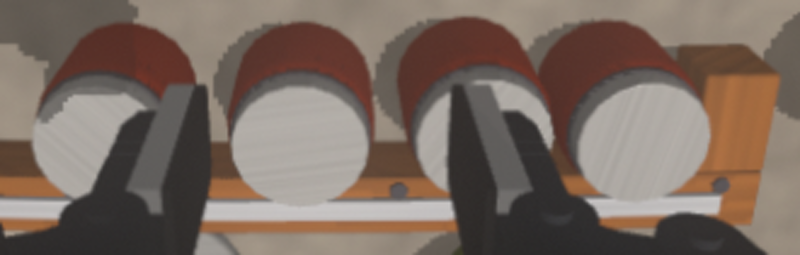

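>>> drive_tool --series '[[[0, 0.25, 0.2, 0, 0, 0], [0, 0.26, 0.4, 0, 0, 0], [-0.1, 0, 0.45, 0, 0, 0], [-0.1, 0, 0.4, 0, 0, 0], [0, 0, 0.3, 0, 0, 0], [-0.1, 0, 0, 0, 0, 0], [-0.1, 0, 0, 0, 0, 0], [-0.07, 0, 0, 0, 0, 0], [-0.04, 0, 0, 0, 0, 0], [-0.03, 0, 0, 0, 0, 0], [-0.02, 0, 0, 0, 0, 0], [0, 0, 0, 0, 0, 0]]]'

```text
clock: 20.45
tcp_pos: [0.5853, 0.034, 0.0207]
orientation: [-0.002, -0.028, 1.0, -0.0]
wrist_force: [-4.3, 0.2, 2.8]
finger_gap: 0.0455
grip_force: 0.8
```

Run:
```python
from to import *
state()
```

```text
t 20.45 rack [-0.068   0.0822] z 0.0207 gap 0.045 F [-4.3  0.2  2.8] j6 -0.13 tool x,y [-0.998 -0.055 -0.055  0.998]
```

>>> drive_tool --series '[[[-0.02, 0, 0, 0, 0, 0], [-0.015, 0, 0, 0, 0, 0], [0, 0, 0, 0, 0, 0]]]'

```text
clock: 20.82
tcp_pos: [0.586, 0.034, 0.0202]
orientation: [-0.005, -0.028, 1.0, -0.0]
wrist_force: [-13.1, -3.7, 7.6]
finger_gap: 0.0453
grip_force: 1.3
```

>>> drive_tool --series '[[[-0.02, 0, 0, 0, 0, 0], [-0.015, 0, 0, 0, 0, 0], [0, 0, 0, 0, 0, 0]]]'

```text
clock: 21.2
tcp_pos: [0.5865, 0.0344, 0.0195]
orientation: [-0.008, -0.028, 1.0, -0.0]
wrist_force: [-21.3, -3.6, 12.1]
finger_gap: 0.0454
grip_force: 2.9
```

>>> drive_tool --series '[[[0.1, 0, 0, 0, 0, 0], [0.25, 0, -0.1, 0, 0, 0], [0, 0, -0.4, 0, 0, 0], [0, 0, -0.4, 0, 0, 0], [0, -0.3, -0.15, 0, 0, 0], [0, -0.4, 0, 0, 0, 0], [0, -0.5, 0, 0, 0, 0], [0, -0.5, 0, 0, 0, 0], [-0.2, -0.45, 0, 0, 0, 0], [-0.2, -0.35, 0, 0, 0, 0], [-0.2, -0.35, 0, 0, 0, 0], [0, 0, 0, 0, 0, 0], [0, 0, 0, 0, 0, 0]]]' --jaw -1

```text
clock: 22.82
tcp_pos: [0.6439, -0.3051, 0.1465]
orientation: [-0.0, -0.027, 1.0, 0.0]
wrist_force: [0.3, -0.2, -0.2]
finger_gap: -0.0003
grip_force: 0.0
```

Run:
```python
from to import *
shift(-.033,-.262,.023)
```

```text
t 22.82 rack [-0.0295 -0.2598] z 0.1465 gap -0.000 F [ 0.3 -0.2 -0.2] j6 -0.61 tool x,y [-0.999 -0.055 -0.055  0.999]
to -0.033 -0.262 0.023 shares [ 0.028 -0.019  1.029]
```

>>> drive_tool --series '[[[0.03, -0.1, 0.1, 0, 0, 0], [0, 0, 0.4, 0, 0, 0], [0, 0, 0.3, 0, 0, 0], [0, 0, 0.2, 0, 0, 0], [0, 0, 0.03, 0, 0, 0], [0, 0, 0, 0, 0, 0]]]'

```text
clock: 23.58
tcp_pos: [0.6413, -0.3175, 0.024]
orientation: [0.0, -0.028, 1.0, -0.0]
wrist_force: [0.3, 0.1, 0.3]
finger_gap: -0.0002
grip_force: 0.0
```

>>> drive_tool --series '[[[0, 0.07, 0, 0, 0, 0], [0, 0.07, 0, 0, 0, 0], [0, 0.07, 0, 0, 0, 0], [0, 0.07, 0, 0, 0, 0], [0, 0.07, 0, 0, 0, 0], [0, 0.07, 0, 0, 0, 0], [0, 0.07, 0, 0, 0, 0], [0, 0.07, 0, 0, 0, 0], [0, 0.07, 0, 0, 0, 0], [0, 0, 0, 0, 0, 0]]]'

```text
clock: 24.82
tcp_pos: [0.6372, -0.2409, 0.0233]
orientation: [0.0, -0.028, 1.0, 0.0]
wrist_force: [0.5, 0.4, 0.1]
finger_gap: 0.0001
grip_force: 0.0
```

Run:
```python
from to import *
state()
```

```text
t 24.82 rack [-0.0324 -0.1954] z 0.0233 gap 0.000 F [0.5 0.4 0.1] j6 -0.54 tool x,y [-0.998 -0.056 -0.056  0.998]
```

>>> drive_tool --series '[[[0, 0.06, 0, 0, 0, 0], [0, 0.06, 0, 0, 0, 0], [0, 0.06, 0, 0, 0, 0], [0, 0.06, 0, 0, 0, 0], [0, 0.06, 0, 0, 0, 0], [0, 0.06, 0, 0, 0, 0]]]'

```text
clock: 25.58
tcp_pos: [0.6346, -0.1984, 0.0233]
orientation: [-0.0, -0.028, 1.0, 0.0]
wrist_force: [0.0, -2.1, -0.8]
finger_gap: -0.0001
grip_force: 0.9
```

Run:
```python
from to import *
state()
a=[]
for c,x0,y0,w,h in(("scene",180,200,180,160),("side",220,110,120,160)):
    im=viewer.read_camera(c)[:,:,::-1]; a.append(cv2.resize(im[y0:y0+h,x0:x0+w],None,fx=2.6,fy=2.6,interpolation=2))
cv2.imwrite("pics/a3.png",np.hstack(a))
```

```text
t 25.57 rack [-0.0324 -0.1528] z 0.0233 gap -0.000 F [ 0.  -2.1 -0.8] j6 -0.48 tool x,y [-0.998 -0.055 -0.055  0.998]
```

View pics/a3.png

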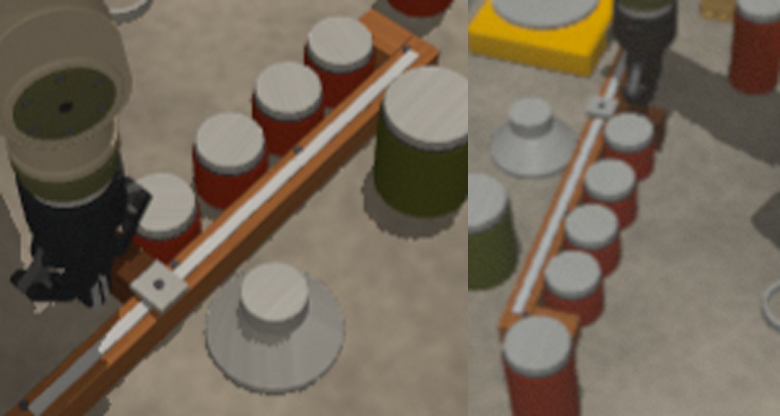

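The stop, at crop position (155,285), has nearly reached jar D. The row is straight along the batten, with gaps either side of jar C.

>>> drive_tool --series '[[[0, 0.03, 0, 0, 0, 0], [0, 0.03, 0, 0, 0, 0], [0, 0.03, 0, 0, 0, 0], [0, 0.03, 0, 0, 0, 0], [0, 0.03, 0, 0, 0, 0], [0, 0.03, 0, 0, 0, 0], [0, 0.03, 0, 0, 0, 0], [0, 0.03, 0, 0, 0, 0]]]'

```text
clock: 26.68
tcp_pos: [0.6332, -0.1703, 0.0234]
orientation: [-0.0, -0.027, 1.0, -0.0]
wrist_force: [-0.8, -4.9, -0.8]
finger_gap: -0.0002
grip_force: 2.3
```

>>> drive_tool --series '[[[0, 0.02, 0, 0, 0, 0], [0, 0.02, 0, 0, 0, 0]]]'

```text
clock: 26.92
tcp_pos: [0.6329, -0.1657, 0.0234]
orientation: [-0.0, -0.027, 1.0, -0.0]
wrist_force: [-0.7, -6.4, -0.5]
finger_gap: 0.0002
grip_force: 3.0
```

Run:
```python
from to import *
state()
```

```text
t 26.93 rack [-0.0322 -0.12  ] z 0.0234 gap 0.000 F [-0.7 -6.4 -0.5] j6 -0.43 tool x,y [-0.999 -0.055 -0.055  0.999]
```

>>> drive_tool --series '[[[0, 0.015, 0, 0, 0, 0], [0, 0.015, 0, 0, 0, 0]]]'

```text
clock: 27.18
tcp_pos: [0.6326, -0.1623, 0.0234]
orientation: [-0.0, -0.027, 1.0, -0.0]
wrist_force: [-1.9, -6.6, -0.3]
finger_gap: 0.0004
grip_force: 2.9
```

>>> drive_tool --series '[[[0, 0.015, 0, 0, 0, 0], [0, 0.015, 0, 0, 0, 0]]]'

```text
clock: 27.42
tcp_pos: [0.6325, -0.1591, 0.0234]
orientation: [-0.0, -0.027, 1.0, -0.001]
wrist_force: [-1.8, -8.1, -1.2]
finger_gap: -0.0
grip_force: 3.6
```

>>> drive_tool --series '[[[0, 0.015, 0, 0, 0, 0], [0, 0.015, 0, 0, 0, 0]]]'

```text
clock: 27.68
tcp_pos: [0.6324, -0.158, 0.0235]
orientation: [-0.0, -0.026, 1.0, -0.003]
wrist_force: [-2.0, -17.9, -2.4]
finger_gap: -0.0002
grip_force: 8.6
```

>>> drive_tool --series '[[[0, -0.1, 0, 0, 0, 0], [0, -0.3, 0, 0, 0, 0], [0, -0.3, -0.2, 0, 0, 0], [0, 0, -0.4, 0, 0, 0], [0.2, 0, -0.4, 0, 0, 0], [0.4, 0.2, -0.2, 0, 0, 0], [0.3, 0.4, -0.2, 0, 0, 0], [0.2, 0.4, -0.2, 0, 0, 0], [0, 0.4, -0.2, 0, 0, 0], [0, 0.4, 0, 0, 0, 0], [0, 0.1, 0, 0, 0, 0], [0, 0, 0, 0, 0, 0], [0, 0, 0, 0, 0, 0]]]' --jaw 0.9

```text
clock: 29.3
tcp_pos: [0.494, -0.0202, 0.2381]
orientation: [-0.0, -0.027, 1.0, 0.0]
wrist_force: [-0.2, -0.4, 0.6]
finger_gap: 0.0812
grip_force: 0.0
```

Run:
```python
from to import *
s,R=state(); w=viewer.read_camera("wrist")[:,:,::-1]; ci=viewer.camera_info("wrist")
a=[]
for c,x0,y0,w_,h in(("scene",220,180,140,140),("side",220,110,120,140)):
    im=viewer.read_camera(c)[:,:,::-1]; a.append(cv2.resize(im[y0:y0+h,x0:x0+w_],None,fx=2.1,fy=2.1,interpolation=2))
b=np.hstack(a); W=w[200:330,60:500]; W=cv2.resize(W,None,fx=b.shape[1]/440*1.0,fy=b.shape[1]/440*1.0,interpolation=2)
o=cv2.resize(np.vstack([b,W]),None,fx=1.25,fy=1.25); cv2.imwrite("pics/a4.png",o); print(o.shape)
cv2.imwrite("pics/w4.png",w)
T=np.eye(4);T[:3,:3]=R.as_matrix();T[:3,3]=s["tcp_pos"]; np.savez("w4.npz",C=T@ci["T_tool_cam"])
```

```text
t 29.30 rack [-0.1623  0.0334] z 0.2381 gap 0.081 F [-0.2 -0.4  0.6] j6 -0.26 tool x,y [-0.999 -0.054 -0.054  0.999]
(569, 682, 3)
```

View pics/a4.png

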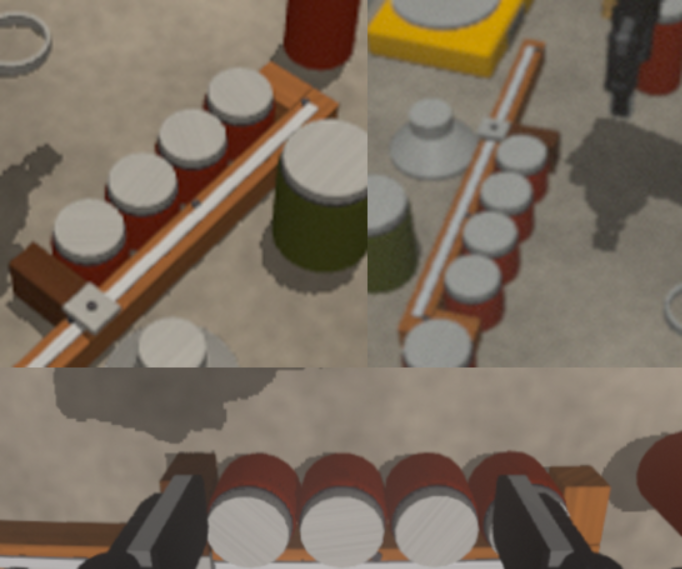

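```bash
python3 -c "
from workcell import order
print(order.hand_in())"
```

```text
the job is handed in; nothing more can be done
None
```

I slid all four jars into one straight row against the batten and closed the end stop up on them. The stop took about 18 N at the end of the push, and the last pictures show jar touching jar. The job is handed in at about 29 s of the 69 s allowed; hand-in did not return a verdict.

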